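# Bed a sample slide on the tilt stage

### The job

Clear the foot of the tilt stage for an inspection: stand the two bottles that are on it upright in the two empty cells of the divided tray, one to a cell, leaving the jar where it is. Then take the sample slide by its grip, tilt it to match the sloping face of the stage, and bed it flush on the face, centred in the engraved outline and square with it (its long side up the slope, either end up). Finish holding it there: keep gripping it and pressing it lightly (a few newtons) on the face, do not let go, and do not push the stage out of its set tilt.

Things in the scene. Friction and masses are not known exactly. Their poses are not given: they have to be found in the camera images.
- stage: Tilt stage, fixed: dark steel foot plate from x = -105 to +85 mm, y = +/-70 mm, top at z = 8 mm, with a hinged aluminium plate. Origin: on the table; x to its back (uphill), y along the hinge. Bottles stand on the bare apron before the hinge, near x = -76, y = +/-38 mm, either way round. Side quadrants at x = 6 to 24, y = +/-62 mm reach z = 53 mm.
- stage_plate: Tilting aluminium plate, 110 (up the slope) x 104 x 6 mm. Origin on the hinge axis at the plate's lower front edge, mid-width, 17 mm above the table; x up the slope, z normal to its face. It slopes up away from the robot, 0.25 to 0.5 rad from level, set anew each start; a stiff friction clamp holds it (slips only above 6 N m).
- stage_face (a point): Centre of the upper face of the tilting plate and of the engraved outline (86 x 60 mm) on it; x up the slope, y along the hinge, z out of the face (the slide has to lie on it). The hinge lies 55 mm down the slope.
- slide: Sample slide: a flat aluminium carrier 76 (x) x 50 (y) x 5 mm with an upright black grip rib on top, 50 (x) x 12 (y) mm, its top 45 mm above the underside. Mass about 0.09 kg. Lies flat on the table, rib up, left of the stage. Origin: centre of the underside.
- slide_grip (a point): Centre of the slide's grip rib, 27 mm above the underside (the rib reaches 18 mm higher and 22 mm lower, down to the carrier); axes as the slide: x along the rib, y across its 12 mm thickness (close the fingers along y), z up.
- slide_face (a point): Centre of the slide's flat underside, the face to be bedded; axes as the slide.
- bottle_short_mid (a point): Centre, half-way up, of the short stout bottle with a wide cap, 62 mm high, 32 mm across, about 0.06 kg; grip round the body, which is solid up to 47 mm above its foot. z up. Stands on the stage's apron.
- bottle_short_foot (a point): Middle of the underside of the short bottle.
- bottle_tall_mid (a point): Centre, half-way up, of the tall slim dropper bottle with a pointed nozzle, 78 mm high, 26 mm across, about 0.04 kg; grip round the body, which is solid up to 59 mm above its foot. z up. Stands on the stage's apron.
- bottle_tall_foot (a point): Middle of the underside of the tall bottle.
- tray: Shallow divided tray of grey plastic, fixed, 84 (x) x 170 (y) x 22 mm high, right of the stage; origin under its centre, z up. Three cells in a row along y, each 51 (y) x 76 (x) mm inside; walls and floor 4 mm thick. The jar stands in the cell at y = +55 mm; the other two are empty.
- cell_a (a point): Floor centre of the empty end cell of the tray (tray y = -55 mm, 4 mm above the table); axes as the tray (y along the row of cells).
- cell_b (a point): Floor centre of the empty middle cell of the tray (tray y = 0, 4 mm above the table); axes as the tray.
- jar_mid (a point): Centre of the capped jar, 42 mm across and 44 mm high, that stands in the tray's third cell; leave it alone.

How it is judged:
On the way, in this order (a step that is already met when the one before it is completed fails the run):
1. both bottles stand upright in the two empty cells, one to a cell, and are let go ((((horizontal distance between bottle_short_foot and cell_a below 0.03 m and z of bottle_short_foot in the frame of cell_a below 0.006 m and angle between bottle_short_mid's own z axis and vertical below 0.12 rad) and (horizontal distance between bottle_tall_foot and cell_b below 0.03 m and z of bottle_tall_foot in the frame of cell_b below 0.006 m and angle between bottle_tall_mid's own z axis and vertical below 0.12 rad)) or ((horizontal distance between bottle_short_foot and cell_b below 0.03 m and z of bottle_short_foot in the frame of cell_b below 0.006 m and angle between bottle_short_mid's own z axis and vertical below 0.12 rad) and (horizontal distance between bottle_tall_foot and cell_a below 0.03 m and z of bottle_tall_foot in the frame of cell_a below 0.006 m and angle between bottle_tall_mid's own z axis and vertical below 0.12 rad))) and contact force between the fingers and bottle_short below 0.2 N and contact force between the fingers and bottle_tall below 0.2 N), for 0.2 s.
2. the slide is held and lifted clear of the table (height (world z) of slide_face above 0.02 m and contact force between the fingers and slide above 2 N and contact force between slide and stage_plate below 0.1 N), for 0.1 s.
At the end, for the whole second after the job is handed in: Fingers still hold the slide and press it on the stage face with 1 to 30 N: within 3 mm of the face, parallel within 0.06 rad, centred within 15 mm each way, square within 0.2 rad (either end up), at rest; both bottles stand upright in the two free cells, one each (angle between the z axis of slide_face and the z axis of stage_face, either way round below 0.06 rad and angle between the x axis of slide_face and the x axis of stage_face, either way round below 0.2 rad and z of slide_face in the frame of stage_face between -0.003 and 0.003 m and x of slide_face in the frame of stage_face between -0.015 and 0.015 m and y of slide_face in the frame of stage_face between -0.015 and 0.015 m and contact force between slide and stage_plate between 1 and 30 N and contact force between the fingers and slide above 2 N and linear speed of slide below 0.01 m/s and (((horizontal distance between bottle_short_foot and cell_a below 0.03 m and z of bottle_short_foot in the frame of cell_a below 0.006 m and angle between bottle_short_mid's own z axis and vertical below 0.12 rad) and (horizontal distance between bottle_tall_foot and cell_b below 0.03 m and z of bottle_tall_foot in the frame of cell_b below 0.006 m and angle between bottle_tall_mid's own z axis and vertical below 0.12 rad)) or ((horizontal distance between bottle_short_foot and cell_b below 0.03 m and z of bottle_short_foot in the frame of cell_b below 0.006 m and angle between bottle_short_mid's own z axis and vertical below 0.12 rad) and (horizontal distance between bottle_tall_foot and cell_a below 0.03 m and z of bottle_tall_foot in the frame of cell_a below 0.006 m and angle between bottle_tall_mid's own z axis and vertical below 0.12 rad)))); the arm keeps its last pose, push and grip.
It fails at once if the stage plate is pushed out of its set tilt (face centre moved by more than 4 mm) (distance of stage_face from where it was at the start of the episode above 0.004 m).
It fails at once if the slide is pressed hard on the stage (over 45 N) (contact force between slide and stage_plate above 45 N).
It fails at once if the jar is taken out of its cell or knocked over (distance of jar_mid from where it was at the start of the episode above 0.045 m or angle between jar_mid's own z axis and vertical above 0.3 rad).
It also fails if it takes over 72 s, if anything falls off the work surface, if the arm or the gripper's body presses on something with over 40 N, if the wrist force passes 120 N, or if a joint passes its speed limit or range.

### The arm

A 6-joint arm with a two-finger parallel gripper is mounted at the origin on the work surface; the furniture and walls round the work are solid. World frame = base frame: x ahead of the robot, y to its left, z up, the work surface at z = 0. Lengths are in m, angles in rad, forces in N, time in s.
With the tool pointing down it reaches from about 0.225 to 0.875 m from the base axis. Payload 3.4 kg.
Tool frame: the origin (TCP) lies at the very end of the fingers, on their centre line; the grasp point (between the pads) lies 19 mm behind it; z points along the fingers, y is the direction in which the jaws open and shut (so a half turn about z gives the same grasp; the last joint's range is limited). The gripper opens to 85 mm and grips with 20 to 120 N. Pads are 22 mm wide; open, the fingers measure 114 mm over their backs; the gripper's body (76 mm by 85 mm) begins 54 mm behind the grasp point. The pads swing forward as they close: fully open they stand 13 mm farther back than shut.
Start: joints at [-1.358, 0.276, 1.505, -0, 1.361, -0.121], TCP at [0.188, -0.543, 0.231] pointing down, gripper open.
Joint ranges: [-2.89, 2.89], [-0.75, 2.08], [0.22, 2.7], [-1.18, 4.32], [0.11, 2.71], [-2.7, 2.7]. Speed limits (rad/s): [2.57, 2.57, 3.14, 3.14, 3.14, 3.14].

### API

Orientations are given as a unit quaternion [w, x, y, z].
In Python, from rig import telemetry, cams, sign_off, spotter gives the robot as it stands.
- The arm moves only by the tool servo_tool, never from a script. Its argument "steps" is a list of rows, each a list of 6 numbers: the shift along the tool's x, y, z in mm, then the turn, a rotation vector about the tool's x, y, z in degrees. In form: [[x, y, z, ax, ay, az], ...]. A call has 1 to 8 rows; each row is the pose to reach, as a shift and turn from the pose commanded when the call began, along the tool's axes at that moment; what a row does not reach only later rows make up. A row lasts 1/10 s, in which the tool goes at most 50 mm and 8.59 degrees, less where a joint would pass 70% of its speed; a pose out of reach is approached as far as the arm can. A call with a gripper value outside its range is refused whole. "hand" is the closure in counts, from 0 (fully open) to 255 (shut), set as the call begins (left out, the last holds). The fingers move at their own pace and stop on an object; "grip_force" is the grip in N (left out, the last holds). Time passes only in rows, so rows that repeat a pose let the fingers close. It gives the time, the measured TCP pose, the force and the opening at its end, in the units of the state.
- telemetry.get_state(): the state, without advancing time (a new reading comes with each control period).
- cams.get_image(name): name is "scene" or "side" or "wrist"; returns (picture, depth): 384x512x3 uint8, red, green, blue; 384x512 float32, m along the optical axis (not along the pixel's ray), 0 where there is no reading.
- cams.camera_model(name): a dict with "camera_matrix" (3x3 intrinsics, pixels), "origin" and "rotation" of the camera in the world; the wrist camera has in their place "tool_from_camera" (4x4, takes a point from camera to tool coordinates, whose origin is the TCP and whose axes are the flange's). Camera axes: x right, y up, looking along -z (the intrinsics and any distortion apply to the point x, -y, -z); pixel columns grow to the right and rows downward; lengths in m; the calibration is good to about 2 mm. A picture is of the moment at which its call begins: read the wrist's pose just before it. camera_model takes no time and is no camera call.
- sign_off(): hands the job in, once; it reports no verdict.
Trained networks look in the newest picture that a camera, given by its name, has taken for a name from the list of things; names that differ only in an ending like _2 or _b are one class to them, and where a whole thing is asked for, a point or a joint stands for the part that bears it (a point fixed in the world has none). Each returns a list of dicts, best first, with "conf" (0 to 1); they miss things now and then, are a little off and sometimes report something else, mostly with a low value. They report only what shows in the picture. A call takes as long as a camera call.
- spotter.outline_of(query, camera): "region" (384x512 bool, what is visible of it) and "rect" ([left, top, width, height] in pixels, round what is visible of it).
The state is a dict: "clock": time; "qpos": joint angles; "qd": joint speeds; "effort": joint torques, N m; "position": TCP position; "ee_rot": TCP orientation; "contact_force": force on the tool from outside, world axes, zero at the start; "moment": the same for the moment, N m; "width": finger opening in m.
Only numpy, scipy, OpenCV 4.12 (cv2) and the standard library are available. Lean on these libraries where they do the work, as an engineer would, in place of code of your own. Each camera call takes 0.05 s, during which the arm holds its last target.

## Working session

There is one attempt and no reset: what is moved stays moved. The work goes in short steps, Python scripts to look and compute and a tool call to move; the robot and the scene stay as the last step left them, time stands still between calls to the robot, and variables do not carry over. Pictures are saved under pics/ and viewed, and the job is handed in when it is done.

Besides the shell and the picture viewer there is one more tool, called after "Request:" as a command line: name --pt "numbers of a row" for each row, then --argument value for the rest. servo_tool: Moves the arm, as the interface text tells. Its arguments: {"type":"object","properties":{"steps":{"type":"array","items":{"type":"array","items":{"type":"number"}}},"hand":{"type":"number"},"grip_force":{"type":"number"}},"required":["steps"]}

```bash
ls -la; mkdir -p pics; cat > h.py <<'E'
import numpy as np, cv2
from rig import telemetry, cams, sign_off, spotter
from scipy.spatial.transform import Rotation as R
def rot(q): return R.from_quat([q[1],q[2],q[3],q[0]]).as_matrix()
def campose(name,st=None):
    m=cams.camera_model(name); K=np.array(m["camera_matrix"])
    if name=="wrist":
        st=st or telemetry.get_state()
        T=np.eye(4);T[:3,:3]=rot(st["ee_rot"]);T[:3,3]=st["position"]
        T=T@np.array(m["tool_from_camera"]); return K,T[:3,:3],T[:3,3],m
    r=np.array(m["rotation"]); 
    return K,r,np.array(m["origin"]),m
def cloud(name,depth,P=None):
    K,r,o,m=P or campose(name)
    v,u=np.mgrid[:384,:512]
    x=(u-K[0,2])/K[0,0]*depth; y=(v-K[1,2])/K[1,1]*depth
    c=np.stack([x,-y,-depth],-1)
    return c@r.T+o
def save(n,im): cv2.imwrite("pics/"+n+".png",im[...,::-1])
E
python3 - <<'E'
from h import *
print(telemetry.get_state())
for n in ["scene","side","wrist"]:
    m=cams.camera_model(n); print(n,m)
    P=campose(n)
    im,d=cams.get_image(n); save(n+"0",im); np.savez(n+"0.npz",im=im,d=d,r=P[1],o=P[2])
E
```

```text
total 12
drwxr-xr-x  3 agent agent 4096 Dec  6 22:19 .
drwxr-xr-x 23 root  root  4096 Dec  6 22:18 ..
drwxr-xr-x  2 agent agent 4096 Dec  6 22:19 pics
{'clock': 0.0, 'qpos': array([-1.35800497e+00,  2.76592517e-01,  1.50614411e+00, -1.88243172e-05,
        1.36067671e+00, -1.20979147e-01]), 'qd': array([ 0.00198187, -0.0002121 , -0.00241248, -0.00089682, -0.00071879,
        0.00136598]), 'effort': array([-1.81384985e-04, -4.16780484e+01, -2.45808578e+01, -6.89466924e-04,
        1.08820258e-02, -2.73119042e-05]), 'position': array([ 0.18826222, -0.54274918,  0.23043674]), 'ee_rot': array([-9.08960831e-04,  9.86106209e-01,  1.66113562e-01, -5.09692515e-05]), 'contact_force': array([-0.89752748,  0.55777766, -0.68808027]), 'moment': array([-0.00245331, -0.07203236,  0.01847281]), 'width': 0.08581665825840588}
scene {'camera_matrix': array([[362.98713892,   0.        , 251.93955669],
       [  0.        , 362.98713892, 187.62107922],
       [  0.        ,   0.        ,   1.        ]]), 'origin': array([0.19308868, 0.53354788, 0.44510706]), 'rotation': array([-0.17248889, -0.11962227,  
[... 176 characters left out ...]
0.        ,   1.        ]]), 'origin': array([ 0.40826725, -0.92325727,  0.65165332]), 'rotation': array([ 0.89538032,  0.44041576, -0.01787694, -0.0633124 ])}
wrist {'camera_matrix': array([[274.94187766,   0.        , 255.39381924],
       [  0.        , 274.94187766, 191.4811293 ],
       [  0.        ,   0.        ,   1.        ]]), 'tool_from_camera': array([[-1.60557269e-04,  9.62885083e-01,  2.69911635e-01,
         6.89377917e-02],
       [ 9.99999734e-01, -3.74030223e-05,  7.28282938e-04,
        -1.68984973e-05],
       [ 7.11348289e-04,  2.69911680e-01, -9.62884821e-01,
        -1.43537943e-01],
       [ 0.00000000e+00,  0.00000000e+00,  0.00000000e+00,
         1.00000000e+00]])}
```

```bash
sed -i 's/r=np.array(m\["rotation"\]); /r=rot(m["rotation"])/' h.py; python3 - <<'E'
from h import *
for n in ["scene","side","wrist"]:
    z=np.load(n+"0.npz");print(n,z['d'].min(),z['d'].max())
ims=[np.load(n+"0.npz")['im'] for n in ["scene","side"]]
E
```

```text
scene 0.0 3.2032502
side 0.0 3.9999545
wrist 0.0 1.4571217
```

View pics/scene0.png

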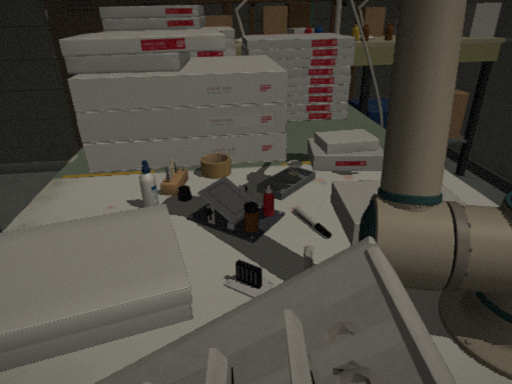

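View pics/side0.png

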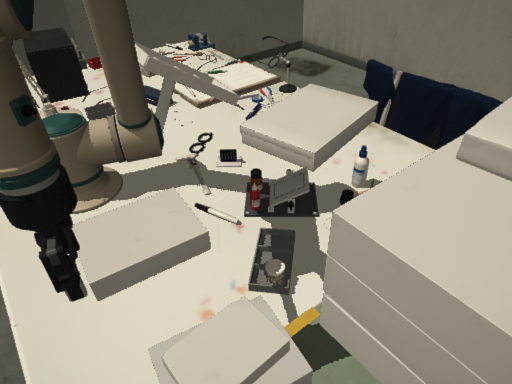

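View pics/wrist0.png

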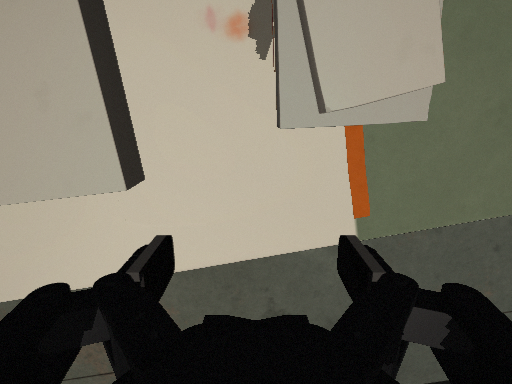

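Scene: stage at about (240,205), tray (287,180), slide (247,278). Side view: stage about (283,190), tray (273,260), slide (229,157). Next, locate these things.

```bash
python3 - <<'E'
from h import *
out={}
for cam in ["scene","side"]:
    im,d=cams.get_image(cam)
    P=campose(cam); X=cloud(cam,d,P)
    vis=im.copy()
    for q in ["bottle_short","bottle_tall","slide","stage_plate","stage","tray","jar"]:
        try: r=spotter.outline_of(q,cam)
        except Exception as e: print(q,e); continue
        for o in r[:2]:
            g=o["region"]; pts=X[g&(d>0)]
            print(cam,q,round(o["conf"],2),o["rect"],np.round(np.median(pts,0),3) if len(pts) else None, np.round(np.percentile(pts,2,axis=0),3),np.round(np.percentile(pts,98,axis=0),3))
        if r: out[cam+"_"+q]=r[0]["region"]
    np.savez(cam+"1.npz",im=im,d=d,X=X,**{k:v for k,v in out.items() if k.startswith(cam)})
    s=cv2.resize(im,None,fx=2,fy=2)
    # zoom
    if cam=="scene": c=im[140:310,130:340]
    else: c=im[120:310,170:360]
    save(cam+"_zoom",cv2.resize(c,None,fx=3,fy=3,interpolation=cv2.INTER_CUBIC))
print(telemetry.get_state()["clock"])
E
```

```text
bottle_short it knows: bottle_short_foot, bottle_short_mid, bottle_tall_foot, bottle_tall_mid, cell, jar_mid, slide, slide_face, slide_grip, stage, stage_face, stage_plate, tray
bottle_tall it knows: bottle_short_foot, bottle_short_mid, bottle_tall_foot, bottle_tall_mid, cell, jar_mid, slide, slide_face, slide_grip, stage, stage_face, stage_plate, tray
scene slide 0.69 [224.3, 260.8, 48.1, 38.9] [0.414 0.08  0.009] [0.382 0.058 0.002] [0.452 0.1   0.046]
scene stage_plate 0.87 [196.7, 176.6, 55.2, 46.3] [ 0.57  -0.125  0.048] [ 0.522 -0.199  0.009] [ 0.621 -0.065  0.072]
scene stage_plate 0.43 [256.2, 167.7, 58.0, 33.8] [ 0.49  -0.33   0.013] [ 0.437 -0.429  0.003] [ 0.548 -0.256  0.023]
scene stage 0.92 [189.3, 179.9, 95.2, 61.7] [ 0.556 -0.107  0.025] [ 0.452 -0.201  0.002] [ 0.638 -0.055  0.071]
jar it knows: bottle_short_foot, bottle_short_mid, bottle_tall_foot, bottle_tall_mid, cell, jar_mid, slide, slide_face, slide_grip, stage, stage_face, stage_plate, tray
bottle_short it knows: bottle_short_foot, bottle_short_mid, bottle_tall_foot, bottle_tall_mid, cell, jar_mid, slide, slid
[... 262 characters left out ...]
, 27.8, 16.9] [0.415 0.067 0.014] [0.381 0.046 0.002] [0.45  0.09  0.047]
side slide 0.37 [249.9, 226.8, 44.8, 68.6] [ 0.486 -0.338  0.007] [ 0.435 -0.437  0.002] [ 0.543 -0.262  0.024]
side stage_plate 0.68 [268.9, 164.2, 41.5, 44.1] [ 0.561 -0.144  0.049] [ 0.512 -0.207  0.019] [ 0.612 -0.082  0.073]
side stage 0.97 [244.4, 168.3, 75.9, 48.1] [ 0.555 -0.161  0.011] [ 0.449 -0.21   0.004] [ 0.633 -0.072  0.072]
side tray 0.81 [248.0, 226.5, 45.5, 68.8] [ 0.488 -0.338  0.007] [ 0.435 -0.437  0.003] [ 0.541 -0.262  0.024]
jar it knows: bottle_short_foot, bottle_short_mid, bottle_tall_foot, bottle_tall_mid, cell, jar_mid, slide, slide_face, slide_grip, stage, stage_face, stage_plate, tray
0.65
```

View pics/scene_zoom.png

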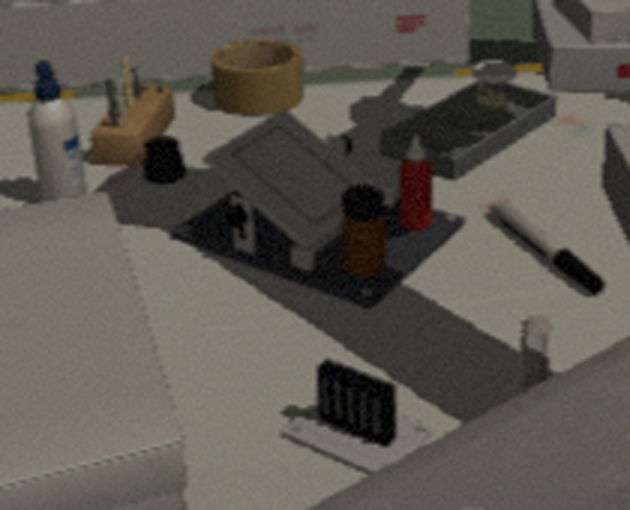

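View pics/side_zoom.png

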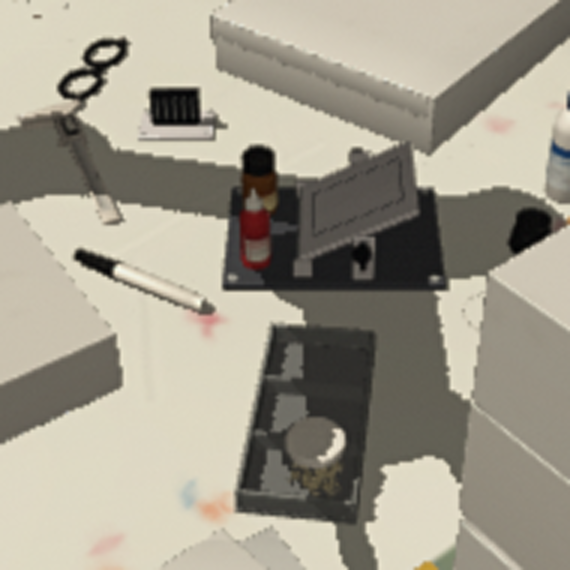

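```bash
python3 - <<'E'
from h import *
Xs=[];
for cam in ["scene","side"]:
    z=np.load(cam+"1.npz"); im,d,X=z['im'],z['d'],z['X']
    ok=(d>0)
    r,g,b=[im[...,i].astype(int) for i in range(3)]
    hsv=cv2.cvtColor(im,cv2.COLOR_RGB2HSV)
    box=(X[...,0]>0.43)&(X[...,0]<0.53)&(X[...,1]>-0.22)&(X[...,1]<-0.04)&(X[...,2]>0.014)&ok
    print(cam,"bottlebox pts")
    B=X[box];
    for lo,hi in [(-0.22,-0.14),(-0.14,-0.04)]:
        S=B[(B[:,1]>lo)&(B[:,1]<=hi)&(B[:,0]<0.51)]
        for z0,z1 in [(0.015,0.035),(0.035,0.055),(0.055,0.09)]:
            T=S[(S[:,2]>z0)&(S[:,2]<z1)]
            if len(T)>5:
                # circle fit
                A=np.c_[2*T[:,:2],np.ones(len(T))];s=np.linalg.lstsq(A,(T[:,:2]**2).sum(1),rcond=None)[0]
                print(lo,z0,len(T),np.round(T.min(0),3),np.round(T.max(0),3),"circ",np.round(s[:2],4),round(float(np.sqrt(max(0,s[2]+s[0]**2+s[1]**2))),4))
        print(' top',np.round(S[:,2].max(),4))
    # plate
    m=z[cam+"_stage_plate"]&ok
    Q=X[m];Q=Q[Q[:,2]>0.028]
    c=Q.mean(0)
    for _ in range(15):
        u,s,v=np.linalg.svd(Q-c,full_matrices=False); n=v[2]*np.sign(v[2][2])
        e=abs((Q-c)@n); Q=Q[e<max(0.004,2*np.median(e))]; c=Q.mean(0)
    print("plate",len(Q),np.round(c,4),"n",np.round(n,4),"tilt",np.arccos(n[2]),"az",np.degrees(np.arctan2(n[1],n[0])), "resid",s[2]/np.sqrt(len(Q)),Q.min(0),Q.max(0))
    # slide rib
    m=ok&(abs(X[...,0]-0.415)<.06)&(abs(X[...,1]-0.075)<.06)&(X[...,2]>0.02)&(X[...,2]<.06)
    T=X[m][:,:2]; 
    print("rib",cv2.minAreaRect(T.astype(np.float32)*1000),T.mean(0),X[m][:,2].max())
    tp=X[m];tp=tp[tp[:,2]>0.041]; print("ribtop",len(tp),cv2.minAreaRect(tp[:,:2].astype(np.float32)*1000))
    # tray
    m=ok&(X[...,0]>0.41)&(X[...,0]<.57)&(X[...,1]<-0.24)&(X[...,1]>-0.46)&(X[...,2]>0.017)&(X[...,2]<.027)
    print("tray",m.sum(),cv2.minAreaRect(X[m][:,:2].astype(np.float32)*1000))
    m=ok&(X[...,0]>0.41)&(X[...,0]<.57)&(X[...,1]<-0.24)&(X[...,1]>-0.46)&(X[...,2]>0.035)&(X[...,2]<.06)
    print("jar",m.sum(),np.round(X[m].min(0),3),np.round(X[m].max(0),3))
    Xs.append(X[ok])
P=np.concatenate(Xs)
print("height map cm rows x, cols y 0.5..-0.7 step .05")
ys=np.arange(0.5,-0.75,-0.05)
print("      "+" ".join("%4d"%round(y*100) for y in ys))
for x in np.arange(0,1.05,0.05):
    row=[]
    for y in ys:
        s=P[(abs(P[:,0]-x)<.025)&(abs(P[:,1]-y)<.025)]
        row.append("%4d"%round(np.percentile(s[:,2],98)*100) if len(s)>3 else "   .")
    print("%5.2f "%x+" ".join(row))
E
```

```text
scene bottlebox pts
-0.22 0.015 96 [ 0.461 -0.186  0.015] [ 0.509 -0.147  0.035] circ [ 0.481  -0.1735] 0.0257
-0.22 0.035 86 [ 0.46  -0.163  0.035] [ 0.482 -0.147  0.055] circ [ 0.4731 -0.1596] 0.0115
-0.22 0.055 100 [ 0.461 -0.167  0.055] [ 0.485 -0.148  0.086] circ [ 0.4719 -0.1567] 0.0071
 top 0.0856
-0.14 0.015 112 [ 0.469 -0.091  0.015] [ 0.502 -0.07   0.035] circ [ 0.4851 -0.0869] 0.0148
-0.14 0.035 122 [ 0.469 -0.096  0.035] [ 0.5   -0.071  0.053] circ [ 0.4851 -0.0865] 0.0138
-0.14 0.055 142 [ 0.471 -0.103  0.055] [ 0.499 -0.071  0.072] circ [ 0.4844 -0.0852] 0.0115
 top 0.0719
plate 1247 [ 0.5713 -0.1309  0.0508] n [-0.4575  0.0737  0.8862] tilt 0.48181043049907984 az 170.85192680017414 resid 0.0011043141759391878 [ 0.52262121 -0.20822139  0.02803803] [ 0.62178439 -0.06010001  0.07467004]
rib ((417.0852355957031, 74.52243041992188), (13.813939094543457, 50.85649490356445), 82.47340393066406) [0.41502076 0.07741462] 0.04659743194105409
ribtop 156 ((417.0779113769531, 74.18218994140625), (13.137397766113281, 48.91529083251953), 82.47340393066406)
tray 343 ((492.7062683105469,
[... 3595 characters left out ...]
    5    5   29   38   38   38   29   29   29
 0.80    .    7    7    7    7    7    7    7    7    0    0    0   11    4    8    6    1   29   29   39   39   39   29   29   29
 0.85    .    .    7    7    7    7    7    7    0    0    0    0    0    0    0    0   22   29   39   39   39   39   39   29   29
 0.90    .    .    .    7    7    7    7    0    0    0    0    0    0    0    0    0   28   39   39   39   39   39   39   35   39
 0.95    .    .    .    .    7    7    0    0    0    0    0    0    0    0    0   28   29   38   39   39   39   39   39   39   39
 1.00   13   12    .    .    .    .    0    0    0    0    0    0    0    0    0   28   39   39   39   39   39   39   39   39   39
```

Request:
servo_tool --pt "404 -213 -20 0 0 28" --pt "404 -213 -20 0 0 28" --pt "404 -213 -20 0 0 28" --pt "404 -213 -20 0 0 28" --pt "404 -213 -20 0 0 28" --pt "404 -213 -20 0 0 28" --pt "404 -213 -20 0 0 28" --pt "404 -213 -20 0 0 28" --hand 70 --grip_force 30

```text
clock: 1.45
position: [0.4576, -0.255, 0.2489]
ee_rot: [0.0, 0.997, -0.077, 0.0]
contact_force: [-0.1, -0.8, 0.0]
width: 0.0623
```

```bash
cat >> h.py <<'E'
def delta(p,az,tilt=0.0,st=None,T=None):
    """target pose: tool x az (deg) ; tilt (rad): tool leans so z has uphill comp along az. prints move row"""
    st=st or telemetry.get_state()
    R0=rot(st["ee_rot"]); a=np.radians(az)
    if T is None:
        x=np.array([np.cos(a)*np.cos(tilt),np.sin(a)*np.cos(tilt),np.sin(tilt)])
        z=np.array([np.cos(a)*np.sin(tilt),np.sin(a)*np.sin(tilt),-np.cos(tilt)])
        T=np.c_[x,np.cross(z,x),z]
    d=R0.T@(np.array(p)-st["position"])*1000
    rv=np.degrees(R.from_matrix(R0.T@T).as_rotvec())
    print("row",np.round(d,1),np.round(rv,2),"q",np.round(st["qpos"],2),"pos",np.round(st["position"],4),"az",round(np.degrees(np.arctan2(R0[1,0],R0[0,0])),2),"t",st["clock"],"F",np.round(st["contact_force"],1),"w",st["width"])
    return d,rv
E
python3 -c "
from h import *
delta([.50,-.21,.25],-9)"
```

```text
row [ 35.  -51.   -1.1] [ 0.03 -0.04  0.12] q [-0.64  0.19  1.58 -0.    1.37  1.08] pos [ 0.4576 -0.255   0.2489] az -8.88 t 1.45 F [-0.1 -0.8  0. ] w 0.06227179976436278
```

Request:
servo_tool --pt "30 -45 -1 0 0 0" --pt "30 -45 -1 0 0 0" --pt "30 -45 -1 0 0 0"

```text
clock: 1.75
position: [0.4936, -0.2158, 0.2494]
ee_rot: [0.0, 0.997, -0.076, -0.0]
contact_force: [-0.9, 0.1, 0.8]
width: 0.0622
```

```bash
python3 - <<'E'
from h import *
st=telemetry.get_state(); P=campose("wrist",st)
im,d=cams.get_image("wrist"); X=cloud("wrist",d,P)
save("w1",im); np.savez("w1.npz",im=im,d=d,X=X,pos=st["position"])
print(st["position"],st["qd"].max())
E
```

```text
[ 0.49362702 -0.21582553  0.24942704] 0.01202885776617853
```

View pics/w1.png

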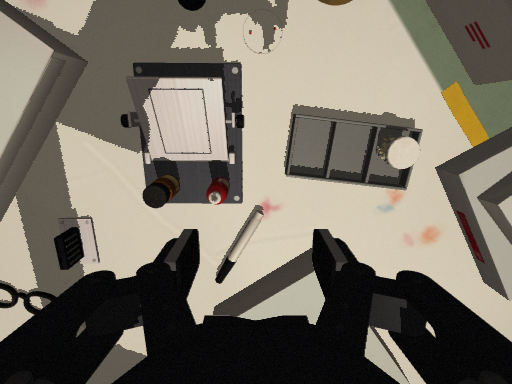

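The wrist view shows everything: stage (188,130), short bottle (160,190), tall bottle (217,191), tray (352,148) with the jar at (402,152), and the slide (78,243).

```bash
python3 - <<'E'
from h import *
z=np.load("w1.npz"); im,d,X=z['im'],z['d'],z['X']; ok=d>0
def sel(x0,x1,y0,y1,z0,z1): return ok&(X[...,0]>x0)&(X[...,0]<x1)&(X[...,1]>y0)&(X[...,1]<y1)&(X[...,2]>z0)&(X[...,2]<z1)
t=X[sel(.35,.45,-.1,.0,-.02,.02)]; print("table z",np.median(t[:,2]))
# tray rim
m=sel(.41,.57,-.46,-.24,.017,.027); print("tray",m.sum(),cv2.minAreaRect(X[m][:,:2].astype(np.float32)*1000))
m=sel(.41,.57,-.46,-.24,.035,.06);J=X[m]; print("jar",np.round(J.min(0),3),np.round(J.max(0),3),np.round(cv2.minEnclosingCircle(J[:,:2].astype(np.float32)),4) if 0 else cv2.minEnclosingCircle(J[:,:2].astype(np.float32)))
# floor of cells
# bottles
for nm,(y0,y1),zt in [("short",(-.125,-.05),(.055,.08)),("tall",(-.2,-.13),(.06,.1))]:
    T=X[sel(.44,.52,y0,y1,*zt)]; print(nm,len(T),np.round(T.min(0),3),np.round(T.max(0),3),np.round(np.median(T,0),4),cv2.minEnclosingCircle(T[:,:2].astype(np.float32)))
    T=X[sel(.44,.512,y0,y1,.02,.1)]; print("  all",cv2.minEnclosingCircle(T[:,:2].astype(np.float32)),T.max(0))
# rib
T=X[sel(.34,.48,.02,.14,.038,.055)]; print("ribtop",len(T),cv2.minAreaRect(T[:,:2].astype(np.float32)*1000),np.median(T[:,2]))
T=X[sel(.34,.48,.02,.14,.003,.055)]; print("slide",len(T),cv2.minAreaRect(T[:,:2].astype(np.float32)*1000))
# plate
m=np.zeros(ok.shape,bool); m[78:160,130:228]=1
Q=X[m&ok&(X[...,2]>.025)]; c=Q.mean(0)
for _ in range(20):
    u,s,v=np.linalg.svd(Q-c,full_matrices=False); n=v[2]*np.sign(v[2][2])
    e=abs((Q-c)@n); Q=Q[e<max(.003,2.5*np.median(e))]; c=Q.mean(0)
print("plate",len(Q),c,n,"tilt",np.arccos(n[2]),"up az",np.degrees(np.arctan2(-n[1],-n[0])))
t=-np.degrees(np.arctan2(n[1],-n[0]))
up=np.array([-n[0],-n[1],0]);up/=np.linalg.norm(up); 
xs=up-n*(up@n);xs/=np.linalg.norm(xs); ys=np.cross(n,xs)
# all points near the plane
D=X[ok]; D=D[(abs((D-c)@n)<.003)&(np.linalg.norm(D-c,axis=1)<.08)]
uv=np.c_[(D-c)@xs,(D-c)@ys]; print("plate rect",cv2.minAreaRect((uv*1000).astype(np.float32)))
# foot plate
m=sel(.4,.7,-.25,-.02,.004,.013); 
hsv=cv2.cvtColor(im,cv2.COLOR_RGB2HSV); m&=hsv[...,2]<90
m=cv2.morphologyEx(m.astype(np.uint8),cv2.MORPH_OPEN,np.ones((3,3)))>0
print("foot",m.sum(),cv2.minAreaRect(X[m][:,:2].astype(np.float32)*1000))
save("foot",(m*255)[...,None].repeat(3,2).astype(np.uint8))
np.savez("plate.npz",c=c,n=n)
# outline: rectify the face
px=np.mgrid[-70:71,-60:61].reshape(2,-1).T/1000.
st=telemetry.get_state();K,r,o,_=campose("wrist",st)
W=c+px[:,:1]*xs+px[:,1:]*ys
cc=(W-o)@r; U=K[0,0]*cc[:,0]/-cc[:,2]+K[0,2]; V=K[1,1]*-cc[:,1]/-cc[:,2]+K[1,2]
rec=cv2.remap(im,U.astype(np.float32).reshape(141,121),V.astype(np.float32).reshape(141,121),cv2.INTER_CUBIC)
save("rect",cv2.resize(rec[::-1,::-1],None,fx=4,fy=4))
E
```

```text
table z 0.0013198152736542679
tray 1670 ((492.1385498046875, -347.8808288574219), (170.27658081054688, 84.11609649658203), 74.68199157714844)
jar [ 0.468 -0.422  0.041] [ 0.509 -0.381  0.051] ((0.4879648685455322, -0.40135657787323), 0.020968742668628693)
short 535 [ 0.471 -0.104  0.056] [ 0.5   -0.074  0.073] [ 0.4862 -0.0914  0.0708] ((0.48505252599716187, -0.08884497731924057), 0.015275667421519756)
  all ((0.4851512312889099, -0.0891861617565155), 0.016166815534234047) [ 0.50124517 -0.07425131  0.07278018]
tall 293 [ 0.461 -0.174  0.06 ] [ 0.486 -0.15   0.088] [ 0.476  -0.1642  0.0658] ((0.47321218252182007, -0.16217444837093353), 0.012779082171618938)
  all ((0.48805946111679077, -0.17075511813163757), 0.029266634956002235) [ 0.51193281 -0.14986666  0.08793099]
ribtop 405 ((417.28948974609375, 72.13938903808594), (13.565450668334961, 49.8260383605957), 80.77357482910156) 0.04552553897757666
slide 1874 ((408.8197326660156, 79.90431213378906), (116.9580078125, 134.6810760498047), 86.94154357910156)
plate 6956 [ 0.57105423 -0.13766044  0.05239429] [-0.45822522  0.07125299  0.88597554] tilt 0.4822028548944485 up az -8.838580095990894
plate rect ((-8.331001281738281, 0.7688674926757812), (148.61419677734375, 114.0588607788086), 88.75223541259766)
foot 5459 ((577.489013671875, -138.4413604736328), (139.57688903808594, 253.5372772216797), 80.99150848388672)
```

View pics/rect.png

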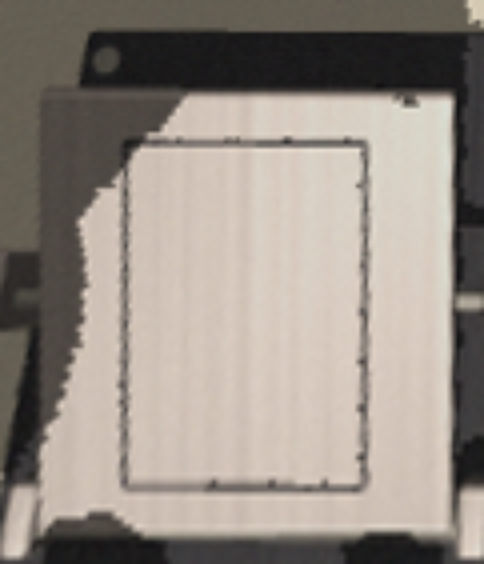

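```bash
python3 -c "
from h import *
delta([.485,-.089,.12],-9)
delta([.485,-.089,.027],-9)"
```

```text
row [ -27.2 -125.3  129.3] [0.05 0.05 0.2 ] q [-0.54  0.21  1.55 -0.    1.38  1.18] pos [ 0.4928 -0.2169  0.2494] az -8.8 t 1.8 F [ 0.6 -0.  -0.1] w 0.062083865555169336
row [ -27.1 -125.4  222.3] [0.05 0.05 0.2 ] q [-0.54  0.21  1.55 -0.    1.38  1.18] pos [ 0.4928 -0.2169  0.2494] az -8.8 t 1.8 F [ 0.6 -0.  -0.1] w 0.062083865555169336
```

Request:
servo_tool --pt "-27 -125 129 0 0 0" --pt "-27 -125 129 0 0 0" --pt "-27 -125 129 0 0 0" --pt "-27 -125 129 0 0 0" --pt "-27 -125 160 0 0 0" --pt "-27 -125 190 0 0 0" --pt "-27 -125 222 0 0 0" --pt "-27 -125 222 0 0 0"

```text
clock: 2.6
position: [0.4817, -0.0898, 0.0244]
ee_rot: [-0.001, 0.997, -0.079, -0.004]
contact_force: [-0.0, 0.7, 0.3]
width: 0.0618
```

```bash
python3 - <<'E'
from h import *
delta([.485,-.089,.027],-9)
im,d=cams.get_image("wrist"); save("w2",im)
E
```

```text
row [ 3.1 -1.3 -2.6] [-0.05  0.5  -0.01] q [-0.33  0.37  1.97 -0.    0.81  1.4 ] pos [ 0.4817 -0.0898  0.0244] az -9.01 t 2.6 F [-0.   0.7  0.3] w 0.06183014697591521
```

View pics/w2.png

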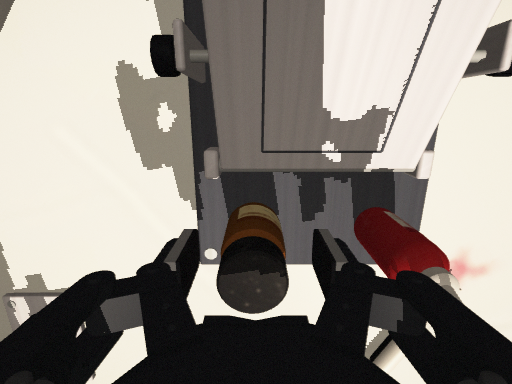

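The short bottle (253,260) stands midway between the fingers. Close on it.

Request:
servo_tool --pt "2 0 0 0 0 0" --pt "2 0 0 0 0 0" --pt "2 0 0 0 0 0" --pt "2 0 0 0 0 0" --pt "2 0 0 0 0 0" --hand 255 --grip_force 30

```text
clock: 3.15
position: [0.4893, -0.0906, 0.0294]
ee_rot: [0.001, 0.997, -0.077, 0.002]
contact_force: [-0.3, -2.3, 6.2]
width: 0.0301
```

```bash
python3 - <<'E'
from h import *
delta([.485,-.089,.027],-9)
a=np.radians(-15.3)
c=np.array([.4921,-.3479]); y=np.array([-np.sin(a),np.cos(a)])
print("b",c,"a",c+.055*y,"jar",c-.055*y)
E
```

```text
row [-4.5 -0.9  2.4] [ 0.1  -0.26  0.16] q [-0.32  0.36  1.96 -0.    0.82  1.4 ] pos [ 0.4893 -0.0906  0.0294] az -8.84 t 3.15 F [-0.3 -2.3  6.2] w 0.03012242410137917
b [ 0.4921 -0.3479] a [ 0.50661302 -0.29484934] jar [ 0.47758698 -0.40095066]
```

Request:
servo_tool --pt "0 0 -50 0 0 0" --pt "0 0 -100 0 0 0" --pt "0 0 -110 0 0 0"

```text
clock: 3.45
position: [0.4913, -0.0905, 0.1434]
ee_rot: [0.001, 0.997, -0.077, 0.006]
contact_force: [0.1, -0.1, -1.0]
width: 0.0299
```

```bash
python3 - <<'E'
from h import *
delta([.492,-.348,.135],74.7)
E
```

```text
row [ 40.2 254.3   9.4] [  0.58  -0.47 -83.56] q [-0.32  0.23  1.81  0.    1.09  1.4 ] pos [ 0.4913 -0.0905  0.1434] az -8.86 t 3.45 F [ 0.1 -0.1 -1. ] w 0.029931186876811226
```

Request:
servo_tool --pt "40 254 9 0 0 -83.5" --pt "40 254 9 0 0 -83.5" --pt "40 254 9 0 0 -83.5" --pt "40 254 9 0 0 -83.5" --pt "40 254 9 0 0 -83.5" --pt "40 254 9 0 0 -83.5" --pt "40 254 9 0 0 -83.5" --pt "40 254 9 0 0 -83.5"

```text
clock: 4.25
position: [0.4873, -0.3474, 0.1278]
ee_rot: [-0.001, 0.875, 0.485, -0.0]
contact_force: [-0.5, -0.3, -0.8]
width: 0.0299
```

```bash
python3 - <<'E'
from h import *
delta([.492,-.348,.135],74.7)
E
```

```text
row [ 1.9  4.3 -7.2] [ -0.06  -0.03 -16.74] q [-0.74  0.38  1.61  0.    1.15 -0.18] pos [ 0.4873 -0.3474  0.1278] az 57.96 t 4.25 F [-0.5 -0.3 -0.8] w 0.029942539545800565
```

Request:
servo_tool --pt "0 0 0 0 0 -16" --pt "0 0 0 0 0 -16" --pt "0 0 0 0 0 -16" --pt "0 0 0 0 0 -16"

```text
clock: 4.65
position: [0.4877, -0.3463, 0.1283]
ee_rot: [-0.0, 0.801, 0.599, -0.0]
contact_force: [-0.6, -0.5, -1.1]
width: 0.0302
```

```bash
python3 - <<'E'
from h import *
st=telemetry.get_state(); P=campose("wrist",st)
im,d=cams.get_image("wrist"); X=cloud("wrist",d,P); save("w3",im)
ok=d>0
for z0,z1 in [(.017,.027)]:
    m=ok&(X[...,0]>.41)&(X[...,0]<.57)&(X[...,1]<-.24)&(X[...,1]>-.46)&(X[...,2]>z0)&(X[...,2]<z1)
    print(m.sum(),cv2.minAreaRect(X[m][:,:2].astype(np.float32)*1000))
delta([.492,-.348,.022],74.7)
E
```

```text
2411 ((497.6087951660156, -328.58709716796875), (129.852783203125, 84.29779052734375), 74.53944396972656)
row [ -0.3   4.5 106.4] [-0.01 -0.   -1.11] q [-0.73  0.38  1.61 -0.    1.15 -0.45] pos [ 0.4878 -0.3464  0.1284] az 73.59 t 4.7 F [-0.1 -0.1 -1.3] w 0.030225298510623454
```

View pics/w3.png

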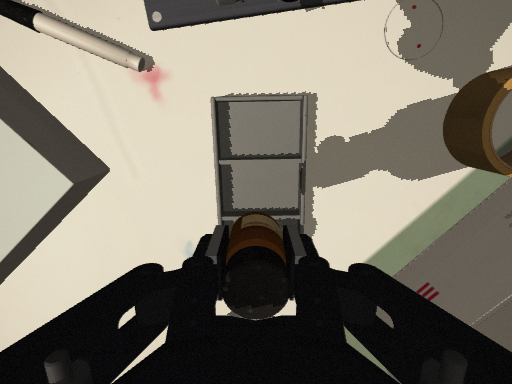

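Request:
servo_tool --pt "0 4 40 0 0 -1" --pt "0 4 75 0 0 -1" --pt "0 4 93 0 0 -1" --pt "0 4 98 0 0 -1" --pt "0 4 101 0 0 -1" --pt "0 4 102 0 0 -1" --pt "0 4 102 0 0 -1"

```text
clock: 5.4
position: [0.4925, -0.3484, 0.0277]
ee_rot: [0.001, 0.795, 0.607, 0.0]
contact_force: [-0.1, -0.4, -1.5]
width: 0.0302
```

```bash
python3 - <<'E'
from h import *
delta([.492,-.348,.0254],74.7)
E
```

```text
row [ 0.3 -0.6  2.3] [ 0.13  0.07 -0.01] q [-0.73  0.49  1.72 -0.    0.93 -0.46] pos [ 0.4925 -0.3484  0.0277] az 74.69 t 5.4 F [-0.1 -0.4 -1.5] w 0.030193874543967856
```

Request:
servo_tool --pt "0 0 1 0 0 0" --pt "0 0 2 0 0 0" --pt "0 0 3 0 0 0" --pt "0 0 3 0 0 0"

```text
clock: 5.8
position: [0.4922, -0.3483, 0.0254]
ee_rot: [0.001, 0.795, 0.607, 0.0]
contact_force: [-1.7, 0.2, 7.9]
width: 0.0299
```

Request:
servo_tool --pt "0 0 -0.5 0 0 0" --pt "0 0 -0.5 0 0 0" --pt "0 0 -0.5 0 0 0" --pt "0 0 -10 0 0 0" --pt "0 0 -50 0 0 0" --pt "0 0 -100 0 0 0" --pt "0 0 -105 0 0 0" --hand 100

```text
clock: 6.5
position: [0.4952, -0.3507, 0.1355]
ee_rot: [0.006, 0.795, 0.607, 0.001]
contact_force: [1.1, -0.6, 0.0]
width: 0.0518
```

```bash
python3 - <<'E'
from h import *
st=telemetry.get_state(); P=campose("wrist",st)
im,d=cams.get_image("wrist"); X=cloud("wrist",d,P); save("w4",im)
ok=d>0
m=ok&(X[...,0]>.46)&(X[...,0]<.53)&(X[...,1]<-.31)&(X[...,1]>-.38)&(X[...,2]>.03)&(X[...,2]<.08)
T=X[m];print(T.min(0),T.max(0),cv2.minEnclosingCircle(T[:,:2].astype(np.float32)))
delta([.473,-.162,.13],-9)
E
```

```text
[ 0.47637064 -0.36749648  0.03013104] [ 0.50757389 -0.33669858  0.06890174] ((0.49167969822883606, -0.3525865972042084), 0.01599857024848461)
row [175.6 -70.    2.3] [ 0.61 -0.16 83.71] q [-0.73  0.38  1.6  -0.    1.15 -0.46] pos [ 0.4942 -0.3499  0.1337] az 74.71 t 6.55 F [-0.8  0.2 -0.7] w 0.05235970302917783
```

View pics/w4.png

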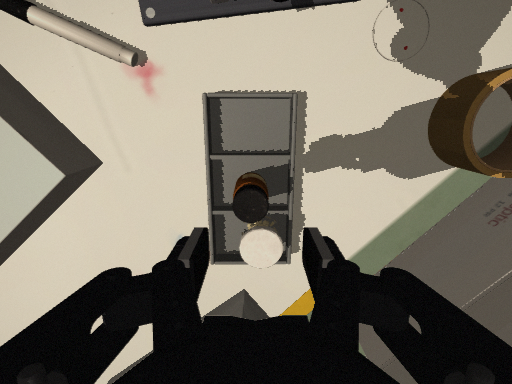

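The short bottle stands in the middle cell (250,195) and the jar (262,248) is untouched. Next, the tall bottle.

Request:
servo_tool --pt "176 -70 0 0 0 83.7" --pt "176 -70 0 0 0 83.7" --pt "176 -70 0 0 0 83.7" --pt "176 -70 0 0 0 83.7" --pt "176 -70 0 0 0 83.7" --pt "176 -70 0 0 0 83.7" --pt "176 -70 0 0 0 83.7" --pt "176 -70 0 0 0 83.7"

```text
clock: 7.35
position: [0.4698, -0.1588, 0.1275]
ee_rot: [-0.0, 0.999, 0.051, -0.001]
contact_force: [0.0, -0.0, 0.3]
width: 0.0518
```

Request:
servo_tool --pt "0 0 0 0 0 15" --pt "0 0 0 0 0 15" --pt "0 0 0 0 0 15" --pt "0 0 0 0 0 15" --hand 80

```text
clock: 7.75
position: [0.4701, -0.1593, 0.1278]
ee_rot: [-0.0, 0.997, -0.076, -0.001]
contact_force: [0.3, 0.6, 0.4]
width: 0.0585
```

```bash
python3 - <<'E'
from h import *
st=telemetry.get_state(); P=campose("wrist",st)
im,d=cams.get_image("wrist"); X=cloud("wrist",d,P); save("w5",im)
ok=d>0
m=ok&(X[...,0]>.44)&(X[...,0]<.51)&(X[...,1]<-.13)&(X[...,1]>-.2)&(X[...,2]>.03)&(X[...,2]<.1)
T=X[m];print(T.min(0),T.max(0),cv2.minEnclosingCircle(T[:,:2].astype(np.float32)))
delta([.473,-.162,.032],-9)
E
```

```text
[ 0.46101414 -0.17507959  0.03079812] [ 0.48618663 -0.14925882  0.08786965] ((0.47347739338874817, -0.16216649115085602), 0.01302685122936964)
row [ 3.2  2.2 96. ] [-0.02  0.07  0.23] q [-0.47  0.24  1.83 -0.    1.07  1.26] pos [ 0.4703 -0.1593  0.128 ] az -8.77 t 7.8 F [0.  0.8 0.2] w 0.05873840277847876
```

View pics/w5.png

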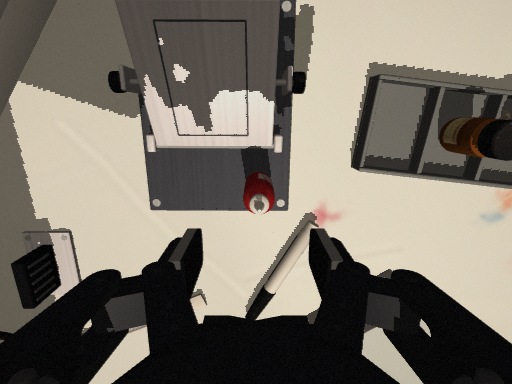

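The tall bottle (259,193) is centred between the fingers, ready for the descent.

Request:
servo_tool --pt "3 2 30 0 0 0" --pt "3 2 60 0 0 0" --pt "3 2 85 0 0 0" --pt "3 2 94 0 0 0" --pt "3 2 94 0 0 0" --pt "3 2 94 0 0 0"

```text
clock: 8.4
position: [0.474, -0.1623, 0.0351]
ee_rot: [0.0, 0.997, -0.077, 0.001]
contact_force: [-0.6, -0.4, 0.2]
width: 0.0587
```

Request:
servo_tool --pt "0 0 0 0 0 0" --pt "0 0 0 0 0 0" --pt "0 0 0 0 0 0" --pt "0 0 0 0 0 0" --pt "0 0 0 0 0 0" --pt "0 0 0 0 0 0" --hand 255 --grip_force 25

```text
clock: 9.0
position: [0.4741, -0.1624, 0.0356]
ee_rot: [0.0, 0.997, -0.077, 0.001]
contact_force: [-1.6, 0.3, 5.9]
width: 0.0243
```

Request:
servo_tool --pt "0 0 -40 0 0 0" --pt "0 0 -80 0 0 0" --pt "0 0 -105 0 0 0" --pt "0 0 -105 0 0 0"

```text
clock: 9.4
position: [0.4758, -0.1632, 0.1433]
ee_rot: [0.002, 0.997, -0.077, 0.004]
contact_force: [0.5, -0.6, -1.0]
width: 0.0246
```

```bash
python3 - <<'E'
from h import *
delta([.5066,-.2948,.135],74.7)
im,d=cams.get_image("wrist"); save("w6",im)
E
```

```text
row [ 50.6 125.3   9.1] [  0.47  -0.27 -83.57] q [-0.47  0.23  1.8  -0.    1.1   1.26] pos [ 0.4758 -0.1632  0.1433] az -8.87 t 9.4 F [ 0.5 -0.6 -1. ] w 0.024579119763498036
```

View pics/w6.png

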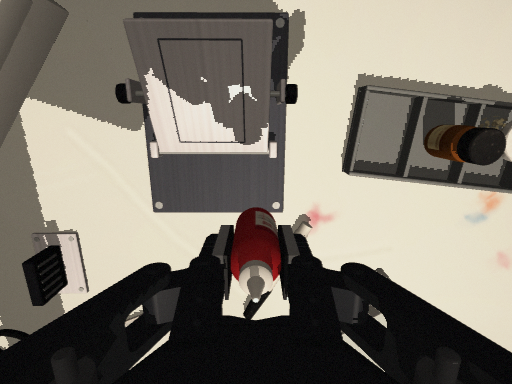

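The red bottle (256,255) is held upright.

Request:
servo_tool --pt "51 125 9 0 0 -83.5" --pt "51 125 9 0 0 -83.5" --pt "51 125 9 0 0 -83.5" --pt "51 125 9 0 0 -83.5" --pt "51 125 9 0 0 -83.5" --pt "51 125 9 0 0 -83.5" --pt "51 125 9 0 0 -83.5" --pt "51 125 9 0 0 -83.5"

```text
clock: 10.25
position: [0.5032, -0.2926, 0.1283]
ee_rot: [-0.002, 0.866, 0.501, -0.001]
contact_force: [-0.3, 0.5, -1.2]
width: 0.0244
```

Request:
servo_tool --pt "0 0 0 0 0 -15" --pt "0 0 0 0 0 -15" --pt "0 0 0 0 0 -15" --pt "0 0 0 0 0 -15" --pt "0 0 0 0 0 -15"

```text
clock: 10.75
position: [0.504, -0.2931, 0.1297]
ee_rot: [-0.001, 0.795, 0.607, -0.0]
contact_force: [0.6, -0.3, -1.3]
width: 0.0241
```

```bash
python3 - <<'E'
from h import *
delta([.5066,-.2948,.0335],74.7)
E
```

```text
row [-1.   3.1 96.2] [-0.08 -0.03 -0.02] q [-0.65  0.36  1.64 -0.    1.14 -0.38] pos [ 0.504  -0.2931  0.1297] az 74.68 t 10.75 F [ 0.6 -0.3 -1.3] w 0.024082704358098728
```

Request:
servo_tool --pt "-1 3 40 0 0 0" --pt "-1 3 70 0 0 0" --pt "-1 3 88 0 0 0" --pt "-1 3 93 0 0 0" --pt "-1 3 95 0 0 0" --pt "-1 3 97 0 0 0" --pt "-1 3 97 0 0 0" --pt "-1 3 97 0 0 0"

```text
clock: 11.55
position: [0.5077, -0.2955, 0.0345]
ee_rot: [0.001, 0.795, 0.607, 0.0]
contact_force: [-0.7, 0.6, -0.1]
width: 0.0241
```

Request:
servo_tool --pt "0 0 1 0 0 0" --pt "0 0 2 0 0 0" --pt "0 0 3 0 0 0" --pt "0 0 3 0 0 0"

```text
clock: 11.95
position: [0.5073, -0.2953, 0.0316]
ee_rot: [0.001, 0.795, 0.607, 0.0]
contact_force: [-1.1, 0.3, 5.3]
width: 0.0248
```

Request:
servo_tool --pt "0 0 -0.5 0 0 0" --pt "0 0 -0.5 0 0 0" --pt "0 0 -0.5 0 0 0" --pt "0 0 -10 0 0 0" --pt "0 0 -50 0 0 0" --pt "0 0 -100 0 0 0" --pt "0 0 -120 0 0 0" --pt "0 0 -120 0 0 0" --hand 105

```text
clock: 12.75
position: [0.5093, -0.2967, 0.1553]
ee_rot: [0.004, 0.795, 0.607, 0.001]
contact_force: [-0.1, -0.3, 0.5]
width: 0.0504
```

```bash
python3 - <<'E'
from h import *
st=telemetry.get_state(); P=campose("wrist",st)
im,d=cams.get_image("wrist"); X=cloud("wrist",d,P); save("w7",im)
ok=d>0
for (x,y) in [(.5066,-.2948),(.492,-.348)]:
    m=ok&(abs(X[...,0]-x)<.03)&(abs(X[...,1]-y)<.024)&(X[...,2]>.03)&(X[...,2]<.1)
    T=X[m];print(T.min(0),T.max(0),cv2.minEnclosingCircle(T[:,:2].astype(np.float32)))
im,d=cams.get_image("side"); save("s7",cv2.resize(im[120:310,170:360],None,fx=3,fy=3))
delta([.4170,.0720,.13],-9.5)
E
```

```text
[ 0.49531695 -0.30899601  0.03028168] [ 0.52072385 -0.28344977  0.08355726] ((0.5076078772544861, -0.29613062739372253), 0.013185384683310986)
[ 0.47678026 -0.36767086  0.03012317] [ 0.50753161 -0.33618924  0.06861148] ((0.4914172887802124, -0.35242515802383423), 0.016342494636774063)
row [ 330.5 -183.2   20.7] [ 4.000e-02 -1.000e-02  8.427e+01] q [-0.65  0.35  1.61 -0.    1.19 -0.38] pos [ 0.5069 -0.295   0.1509] az 74.77 t 12.85 F [-0.3  0.4 -0.8] w 0.04994460024867052
```

View pics/w7.png

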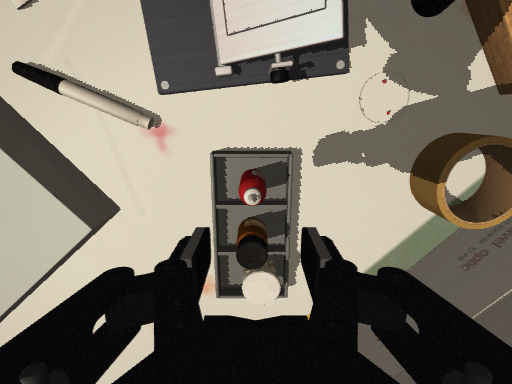

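View pics/s7.png

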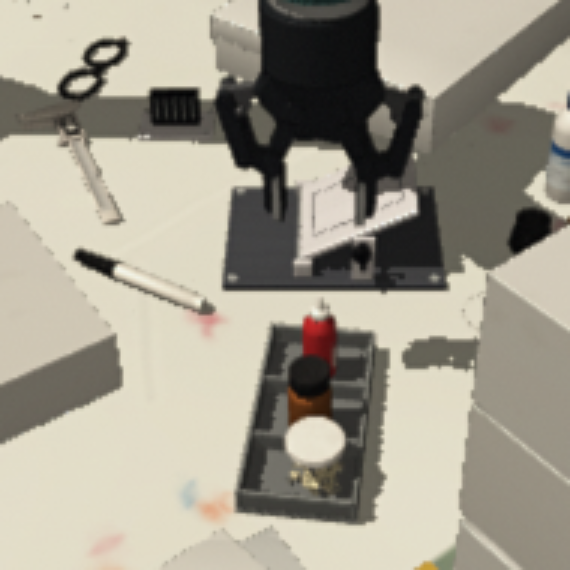

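Both bottles stand upright in their cells: red at (252,187), brown at (252,243), with the jar at (262,285). On to the slide.

Request:
servo_tool --pt "330 -183 0 0 0 84" --pt "330 -183 0 0 0 84" --pt "330 -183 0 0 0 84" --pt "330 -183 0 0 0 84" --pt "330 -183 0 0 0 84" --pt "330 -183 0 0 0 84" --pt "330 -183 0 0 0 84" --pt "330 -183 0 0 0 84"

```text
clock: 13.65
position: [0.4173, 0.0656, 0.1489]
ee_rot: [-0.0, 0.996, 0.095, -0.002]
contact_force: [0.1, 1.0, -0.3]
width: 0.0501
```

```bash
python3 - <<'E'
from h import *
delta([.4170,.0720,.15],-9.5)
E
```

```text
row [ 0.9 -6.3 -1.1] [-1.000e-02  2.100e-01  2.035e+01] q [-0.01  0.12  1.94  0.    1.09  1.37] pos [0.4173 0.0656 0.1489] az 10.85 t 13.65 F [ 0.1  1.  -0.3] w 0.050147364766448134
```

Request:
servo_tool --pt "0 -4 0 0 0 17" --pt "0 -4 0 0 0 17" --pt "0 -4 0 0 0 17" --pt "0 -4 0 0 0 17" --pt "0 -4 0 0 0 17"

```text
clock: 14.15
position: [0.4183, 0.0676, 0.1498]
ee_rot: [0.0, 0.999, -0.05, -0.001]
contact_force: [1.0, -0.2, 0.6]
width: 0.0502
```

```bash
python3 - <<'E'
from h import *
st=telemetry.get_state(); P=campose("wrist",st)
im,d=cams.get_image("wrist"); X=cloud("wrist",d,P); save("w8",im)
ok=d>0
def sel(x0,x1,y0,y1,z0,z1): return ok&(X[...,0]>x0)&(X[...,0]<x1)&(X[...,1]>y0)&(X[...,1]<y1)&(X[...,2]>z0)&(X[...,2]<z1)
T=X[sel(.36,.47,.02,.12,.040,.055)]; r=cv2.minAreaRect(T[:,:2].astype(np.float32)*1000);print("ribtop",len(T),r,np.median(T[:,2]))
hsv=cv2.cvtColor(im,cv2.COLOR_RGB2HSV)
np.savez("w8.npz",im=im,d=d,X=X)
delta([.4170,.0720,.012],-9.5)
E
```

```text
ribtop 666 ((416.7411193847656, 72.70442199707031), (12.641504287719727, 50.07411575317383), 82.2144546508789) 0.045756572448356736
row [ -1.7  -4.3 138. ] [0.01 0.06 3.71] q [-0.    0.12  1.93 -0.    1.09  1.67] pos [0.4185 0.0676 0.15  ] az -5.79 t 14.2 F [ 0.2 -0.1  0.3] w 0.050194446296236914
```

View pics/w8.png

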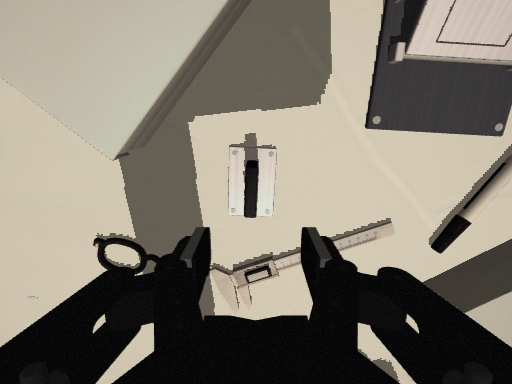

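The slide (253,182) lies square under the open fingers; the rib is at az ≈ -7.8°.

Request:
servo_tool --pt "-2 -5 45 0 0 2" --pt "-2 -5 85 0 0 2" --pt "-2 -5 115 0 0 2" --pt "-2 -5 130 0 0 2" --pt "-2 -5 135 0 0 2" --pt "-2 -5 136 0 0 2" --pt "-2 -5 136 0 0 2"

```text
clock: 14.9
position: [0.418, 0.073, 0.015]
ee_rot: [-0.0, 0.998, -0.068, 0.001]
contact_force: [-0.1, -0.6, 0.2]
width: 0.0502
```

```bash
python3 - <<'E'
from h import *
delta([.4167,.0727,.013],-7.8)
im,d=cams.get_image("wrist"); save("w9",im)
E
```

```text
row [-1.3  0.4  2. ] [-0.01 -0.08 -0.04] q [ 0.01  0.3   2.12 -0.    0.71  1.72] pos [0.418 0.073 0.015] az -7.84 t 14.9 F [-0.1 -0.6  0.2] w 0.05024514067072974
```

View pics/w9.png

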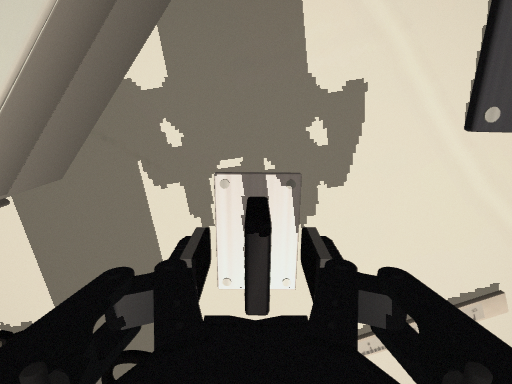

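The rib (258,250) is centred between the pads. Close on it.

Request:
servo_tool --pt "-1 0 0 0 0 0" --pt "-1 0 0 0 0 0" --pt "-1 0 0 0 0 0" --pt "-1 0 0 0 0 0" --pt "-1 0 0 0 0 0" --pt "-1 0 0 0 0 0" --pt "-1 0 0 0 0 0" --hand 255 --grip_force 60

```text
clock: 15.65
position: [0.4166, 0.0733, 0.0152]
ee_rot: [0.0, 0.998, -0.068, 0.001]
contact_force: [-1.0, -0.7, 7.8]
width: 0.0112
```

Request:
servo_tool --pt "-1 0 -20 0 0 0" --pt "-1 0 -60 0 0 0" --pt "-1 0 -110 0 0 0" --pt "-1 0 -120 0 0 0" --pt "-1 0 -120 0 0 0"

```text
clock: 16.15
position: [0.4166, 0.0734, 0.1362]
ee_rot: [-0.0, 0.998, -0.068, 0.003]
contact_force: [-0.2, 0.2, -1.7]
width: 0.011
```

```bash
python3 - <<'E'
from h import *
st=telemetry.get_state(); P=campose("wrist",st)
im,d=cams.get_image("wrist"); X=cloud("wrist",d,P); save("w10",im); np.savez("w10.npz",im=im,d=d,X=X,pos=st["position"],R=rot(st["ee_rot"]))
print(st["position"],st["width"])
im,d=cams.get_image("scene");save("c10",cv2.resize(im[100:340,130:400],None,fx=2.5,fy=2.5))
E
```

```text
[0.41656396 0.07344219 0.1362037 ] 0.011016634938376286
```

View pics/w10.png

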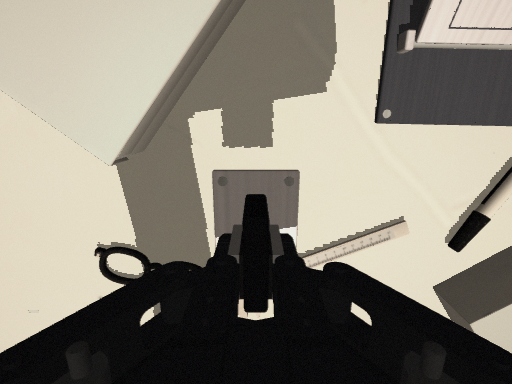

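View pics/c10.png

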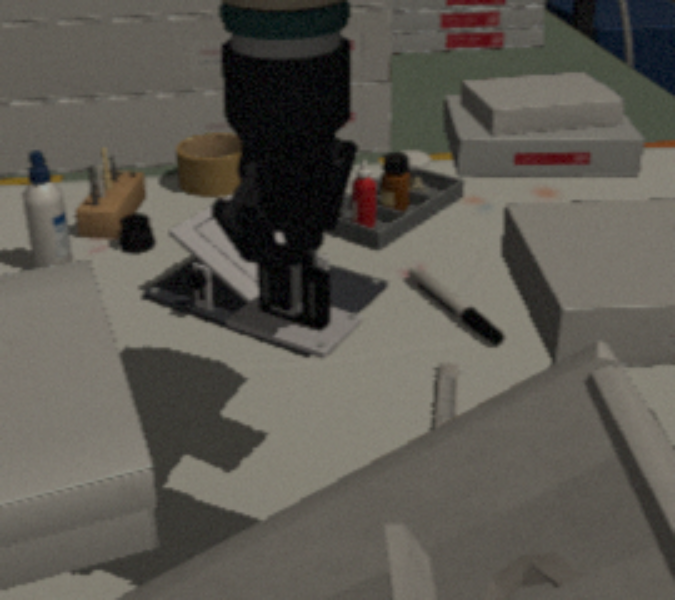

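The slide is held square and level, and the bottles and jar are undisturbed. Next, check the in-hand tilt and plan the tilted hover.

```bash
python3 - <<'E'
from h import *
z=np.load("w10.npz");X=z['X'];Rt=z['R'];p=z['pos']
L=(X-p)@Rt
m=(z['d']>0)&(L[...,2]>-.005)&(L[...,2]<.03)&(abs(L[...,1])<.026)&(L[...,0]>.015)&(L[...,0]<.045)
m[225:]=False
T=L[m];print(len(T),T.min(0),T.max(0),np.median(T[:,2]))
T=T[abs(T[:,2]-np.median(T[:,2]))<.003]; A=np.c_[T[:,:2],np.ones(len(T))]; print("plane z=ax+by+c",np.linalg.lstsq(A,T[:,2],rcond=None)[0])
print(cv2.minAreaRect(T[:,:2].astype(np.float32)*1000))
F=np.array([.5631,-.1379,.0473]); q=np.load("plate.npz");n=q['n']
delta(F+n*(.0152+.08),-8.9,.482)
E
```

```text
3224 [ 0.01501051 -0.02531613 -0.00491701] [0.0385429  0.02480712 0.01290188] 0.009272540204660128
plane z=ax+by+c [0.00938828 0.00045398 0.00906064]
((26.79798126220703, -0.24321746826171875), (50.12295150756836, 23.528779983520508), 89.90422821044922)
row [132.4 188.2   1.5] [-0.24 27.74  1.05] q [ 0.01  0.13  1.97 -0.    1.05  1.72] pos [0.414  0.0734 0.1334] az -7.83 t 16.25 F [ 0.3 -0.1 -2.3] w 0.011436083902462698
```

Request:
servo_tool --pt "132 188 0 0 28 1" --pt "132 188 0 0 28 1" --pt "132 188 0 0 28 1" --pt "132 188 0 0 28 1" --pt "132 188 0 0 28 1" --pt "132 188 0 0 28 1" --pt "132 188 0 0 28 1" --pt "132 188 0 0 28 1"

```text
clock: 17.05
position: [0.5184, -0.1294, 0.1322]
ee_rot: [0.015, 0.968, -0.075, 0.239]
contact_force: [-0.6, -0.5, -1.0]
width: 0.0108
```

```bash
python3 - <<'E'
from h import *
st=telemetry.get_state(); P=campose("wrist",st)
im,d=cams.get_image("wrist"); X=cloud("wrist",d,P); save("w11",im); np.savez("w11.npz",im=im,d=d,X=X,pos=st["position"],R=rot(st["ee_rot"]))
F=np.array([.5631,-.1379,.0473]); q=np.load("plate.npz");n=q['n']
delta(F+n*(.0152+.08),-8.9,.482)
R0=rot(st["ee_rot"]); print("tilt",np.arccos(-R0[2,2]))
m=(d>0); D=X[m]; 
m2=(abs((D-F)@n)<.006)&(np.linalg.norm(D-F,axis=1)<.07)
Q=D[m2];c=Q.mean(0)
for _ in range(20):
    u,s,v=np.linalg.svd(Q-c,full_matrices=False); nn=v[2]*np.sign(v[2][2])
    e=abs((Q-c)@nn); Q=Q[e<max(.002,2.5*np.median(e))]; c=Q.mean(0)
print(len(Q),nn,"tilt",np.arccos(nn[2]),np.degrees(np.arctan2(-nn[1],-nn[0])),"F off plane",(F-c)@nn)
E
```

```text
row [0.3 1.8 1.4] [-0.36 -0.16  0.02] q [-0.48  0.1   2.13  0.35  0.47  0.96] pos [ 0.5188 -0.1292  0.1328] az -8.88 t 17.1 F [-0.4  0.  -0.3] w 0.010919634846274014
tilt 0.48355174879637886
7079 [-0.45852879  0.07215497  0.88574545] tilt 0.4826987787301763 -8.942838951461026 F off plane -0.0007598043669611864
```

View pics/w11.png

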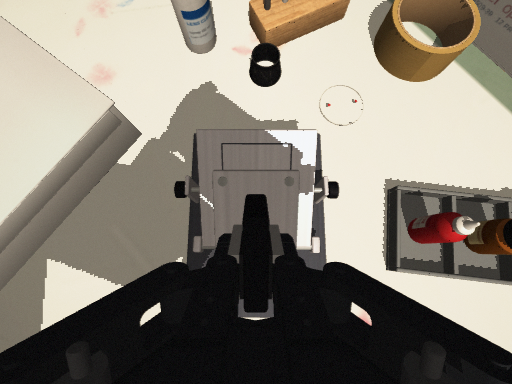

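The slide (256,220) is parallel above the outline, whose top edge is at row 143, cols 222–292. Check the lateral alignment with that edge.

```bash
python3 - <<'E'
from h import *
z=np.load("w11.npz");L=(z['X']-z['pos'])@z['R'];im=z['im']
for v,u in [(143,222),(143,257),(143,292),(150,222),(150,292),(172,216),(172,256),(172,297)]: print(u,v,np.round(L[v,u]*1000,1))
g=im[135:152,257].mean(-1);print(g.round())
n=-z['R'][:,2]
F=np.array([.5631,-.1379,.0473]);print("F in tool",(F-z['pos'])@z['R']*1000)
E
```

```text
222 143 [ 45.5 -29.2  96.2]
257 143 [45.4  1.  96.4]
292 143 [45.5 31.  95.2]
222 150 [ 39.5 -29.3  95.6]
292 150 [39.4 31.4 96.3]
216 172 [ 38.  -22.6   8.9]
256 172 [37.5 -0.  10.9]
297 172 [37.8 23.2  9.8]
[114. 110. 112. 110. 112. 110. 112. 109.  39.  73. 113. 111. 112. 112.
 112. 112. 113.]
F in tool [ 0.76898259  2.15365912 96.25862631]
```

Request:
servo_tool --pt "1 1.5 30 -0.3 0 0" --pt "1 1.5 55 -0.3 0 0" --pt "1 1.5 68 -0.3 0 0" --pt "1 1.5 74 -0.3 0 0" --pt "1 1.5 75 -0.3 0 0" --pt "1 1.5 75 -0.3 0 0" --pt "1 1.5 75 -0.3 0 0"

```text
clock: 17.8
position: [0.5559, -0.1374, 0.0696]
ee_rot: [0.019, 0.967, -0.075, 0.242]
contact_force: [-0.7, -0.1, -0.7]
width: 0.011
```

```bash
python3 - <<'E'
from h import *
F=np.array([.5631,-.1379,.0473]); q=np.load("plate.npz");n=q['n']
st=telemetry.get_state()
R0=rot(st["ee_rot"]);print("F in tool",(F-st['position'])@R0*1000, R0.T@st["contact_force"])
delta(F+n*.0152,-8.9,.4825)
E
```

```text
F in tool [-4.16864452 -0.65333945 23.00188593] [-0.93552747  0.18620986  0.33676476]
row [-4.1 -0.6  7.8] [ 0.05 -0.43  0.02] q [-0.45  0.26  2.16  0.5   0.29  0.83] pos [ 0.5559 -0.1374  0.0696] az -8.88 t 17.8 F [-0.7 -0.1 -0.7] w 0.011022536837951749
```

Request:
servo_tool --pt "-3 0 2 0 -0.4 0" --pt "-3 0 3 0 -0.4 0" --pt "-3 0 3 0 -0.4 0"

```text
clock: 18.1
position: [0.5546, -0.1375, 0.0648]
ee_rot: [0.019, 0.968, -0.076, 0.238]
contact_force: [-0.2, -0.1, -1.4]
width: 0.0112
```

```bash
python3 - <<'E'
from h import *
F=np.array([.5631,-.1379,.0473]); q=np.load("plate.npz");n=q['n']
st=telemetry.get_state(); P=campose("wrist",st)
im,d=cams.get_image("wrist"); X=cloud("wrist",d,P); save("w12",im)
R0=rot(st["ee_rot"]);print("F in tool",(F-st['position'])@R0*1000, R0.T@st["contact_force"],st["qd"])
delta(F+n*.0152,-8.9,.4825)
np.savez("w12.npz",im=im,d=d,L=(X-st['position'])@R0)
E
```

```text
F in tool [-0.58269256 -0.90489531 19.46842156] [-0.83001615  0.08172296  1.18056105] [ 0.00102373  0.00244807 -0.00232159 -0.0009769   0.00101234  0.00056527]
row [-0.6 -0.9  4.2] [ 0.05  0.04 -0.02] q [-0.45  0.27  2.16  0.49  0.29  0.83] pos [ 0.5546 -0.1375  0.0648] az -8.93 t 18.15 F [ 0.1  0.3 -0.9] w 0.011211499335543596
```

View pics/w12.png

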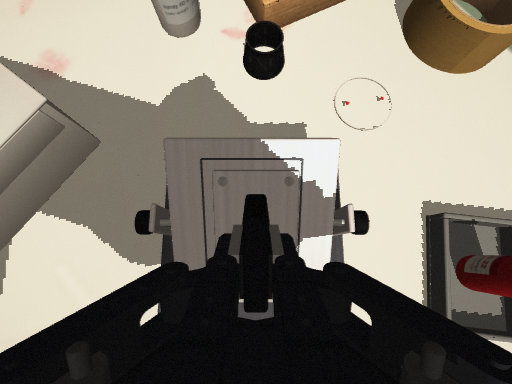

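```bash
python3 - <<'E'
from h import *
z=np.load("w12.npz");L=z['L']
for v,u in [(158,204),(158,251),(158,300),(165,201),(165,302),(172,216),(172,256),(172,296)]: print(u,v,np.round(L[v,u]*1000,1))
E
```

```text
204 158 [ 44.4 -30.7  18.3]
251 158 [44.4 -3.  18.8]
300 158 [44.3 26.1 19. ]
201 165 [ 40.2 -32.7  18.5]
302 165 [40.1 27.4 19. ]
216 172 [ 37.7 -22.8  10.3]
256 172 [37.9 -0.   9.4]
296 172 [37.7 22.7 10.1]
```

Request:
servo_tool --pt "1 -2.5 1 0 0 0" --pt "1 -2.5 2 0 0 0" --pt "1 -2.5 3 0 0 0" --pt "1 -2.5 3 0 0 0"

```text
clock: 18.55
position: [0.5573, -0.1352, 0.0623]
ee_rot: [0.019, 0.968, -0.076, 0.238]
contact_force: [-0.8, -0.1, -1.3]
width: 0.0108
```

Request:
servo_tool --pt "0 0 0.5 0 0 0" --pt "0 0 1 0 0 0" --pt "0 0 1 0 0 0"

```text
clock: 18.85
position: [0.5576, -0.1353, 0.0616]
ee_rot: [0.019, 0.968, -0.076, 0.238]
contact_force: [-0.7, 0.4, 0.6]
width: 0.0114
```

Request:
servo_tool --pt "0 0 0.5 0 0 0" --pt "0 0 1 0 0 0" --pt "0 0 1 0 0 0"

```text
clock: 19.15
position: [0.5577, -0.1353, 0.0615]
ee_rot: [0.019, 0.968, -0.075, 0.238]
contact_force: [-8.5, 0.1, 9.7]
width: 0.011
```

Request:
servo_tool --pt "0 0 0.5 0 0 0" --pt "0 0 1 0 0 0" --pt "0 0 1 0 0 0"

```text
clock: 19.45
position: [0.5578, -0.1354, 0.0615]
ee_rot: [0.019, 0.968, -0.075, 0.239]
contact_force: [-15.0, 1.0, 19.6]
width: 0.011
```

Request:
servo_tool --pt "0 0 -1 0 0 0" --pt "0 0 -1.2 0 0 0" --pt "0 0 -1.2 0 0 0" --pt "0 0 -1.2 0 0 0"

```text
clock: 19.85
position: [0.5577, -0.1353, 0.0615]
ee_rot: [0.019, 0.968, -0.075, 0.238]
contact_force: [-8.1, -0.3, 10.9]
width: 0.0108
```

```bash
python3 - <<'E'
from h import *
st=telemetry.get_state(); P=campose("wrist",st)
im,d=cams.get_image("wrist"); X=cloud("wrist",d,P); save("w13",im)
R0=rot(st["ee_rot"]);L=(X-st['position'])@R0
print("Ftool",R0.T@st["contact_force"],"M",R0.T@st["moment"],"tilt",np.arccos(-R0[2,2]))
# carrier plane vs plate plane
ok=d>0
def fit(m):
    Q=L[m];Q=Q[abs(Q[:,2]-np.median(Q[:,2]))<.003];A=np.c_[Q[:,:2],np.ones(len(Q))]; return len(Q),np.round(np.linalg.lstsq(A,Q[:,2],rcond=None)[0],4)
a=ok&(abs(L[...,1])<.022)&(abs(L[...,1])>.01)&(L[...,0]>.02)&(L[...,0]<.036)&(abs(L[...,2]-.0095)<.005)
b=ok&(L[...,0]>-.01)&(L[...,0]<.053)&(abs(L[...,1])<.046)&(abs(L[...,2]-.0155)<.004)&((abs(L[...,1])>.028)|(L[...,0]>.041))
print("carrier",fit(a),"plate",fit(b))
im2,_=cams.get_image("side"); save("s13",cv2.resize(im2[120:310,170:360],None,fx=3,fy=3))
np.savez("w13.npz",im=im,L=L)
print(telemetry.get_state()["contact_force"])
E
```

```text
Ftool [ -1.99475892   1.56247381 -13.36492452] M [-0.1313979  -0.55127804  0.04530386] tilt 0.4823132267659366
carrier (1100, array([-0.0136,  0.0015,  0.0098])) plate (8067, array([0.0002, 0.0009, 0.0144]))
[-9.13347749  0.18750523 10.89669929]
```

View pics/w13.png

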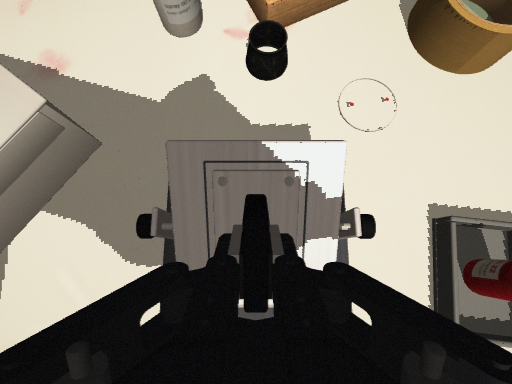

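View pics/s13.png

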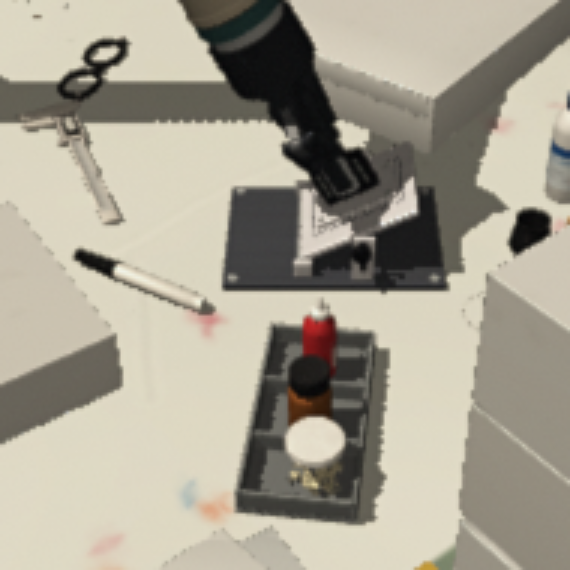

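The slide (213–299) sits symmetrically in the outline (204–308), with its top 5 mm above the face, so it is bedded. I'll ease the press a little and hand in.

Request:
servo_tool --pt "0 0 -0.5 0 0 0" --pt "0 0 -0.5 0 0 0" --pt "0 0 -0.5 0 0 0" --pt "0 0 -0.5 0 0 0" --pt "0 0 -0.5 0 0 0"

```text
clock: 20.45
position: [0.5577, -0.1354, 0.0615]
ee_rot: [0.019, 0.968, -0.076, 0.238]
contact_force: [-6.0, 0.3, 6.9]
width: 0.0111
```

```bash
python3 - <<'E'
from h import *
st=telemetry.get_state();R0=rot(st["ee_rot"]);f=R0.T@st["contact_force"]
print(f,st["width"],st["clock"],abs(st["qd"]).max())
if -20<f[2]<-4: print(sign_off())
E
```

```text
[-2.064951    0.61600031 -8.8482062 ] 0.011069906662860363 20.45 0.0006266332420742826
the job is handed in; nothing more can be done
None
```

The job is handed in at 20.5 s of the 72 s allowed. Sign-off gives no verdict, so what follows rests on my own measurements.

- **Bottles:** The tall bottle stands in the end cell and the short one in the middle cell. They measured about 2 mm and 5 mm from the cell centres, and both were upright and let go. The jar was not touched.
- **Slide:** It is gripped by its rib with a 60 N grip setting and bedded on the face, tilted about 0.482 rad to match the stage. It sits about 1–2 mm from the centre of the outline. Its top is 5.0 mm above the face, which is the carrier's own thickness, so it lies flush.
- **Press:** The wrist force along the face normal was about 9 N at hand-in, with the arm at rest. It peaked at about 25 N while I was seating the slide.
- **Stage:** The face still measures at the same tilt.

Two readings disagreed slightly. A plane fit to the small visible part of the carrier differed from the plate by 0.014 rad, which is within the 0.06 rad limit and probably depth noise. The stage-centre estimates from the first and the closer wrist views differed by about 2 mm, so I used the closer one.

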